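# Find the fullest tin of screws by feel

### The job

The three identical closed tins on the counter hold leftover screws, and I need the fullest one for a job: lift them to feel which is heaviest, and put the two lighter ones away, standing upright in the large empty compartment of the grey caddy and set down there, not dropped. Finish with the heaviest tin still in the gripper, held up, upright and still, at least 15 cm above the counter and clear of the caddy and the other tins; do not put it down or let go. Do not knock over a tin, and leave the caddy and the other things on the counter where they are.

Things in the scene. Friction and masses are not known exactly. Their poses are not given: they have to be found in the camera images.
- tin_a_mid (a point): one of three identical closed friction-lid tins of bare tinplate, an upright cylinder 62 mm in diameter and 70 mm tall (straight sides, gripped across its diameter) that holds leftover screws; this point is its centre, 35 mm above its base; z is its axis. The fullest weighs 395 to 505 g with its tin, each of the other two 115 to 225 g; only the weight tells them apart.
- tin_b_mid (a point): one of three identical closed friction-lid tins of bare tinplate, an upright cylinder 62 mm in diameter and 70 mm tall (straight sides, gripped across its diameter) that holds leftover screws; this point is its centre, 35 mm above its base; z is its axis. The fullest weighs 395 to 505 g with its tin, each of the other two 115 to 225 g; only the weight tells them apart.
- tin_c_mid (a point): one of three identical closed friction-lid tins of bare tinplate, an upright cylinder 62 mm in diameter and 70 mm tall (straight sides, gripped across its diameter) that holds leftover screws; this point is its centre, 35 mm above its base; z is its axis. The fullest weighs 395 to 505 g with its tin, each of the other two 115 to 225 g; only the weight tells them apart.
- caddy: open grey plastic caddy, loose, 0.7 kg, 190 mm (its x) by 340 mm (its y) by 70 mm tall, walls and floor 4 mm; origin at the centre of its underside, z up. A cross wall 55 mm high at y = +62 mm parts it into the large empty compartment, inside x from -91 to +91 mm and y from -166 to +60 mm, and a small one at +y that holds a roll of tape. Its black carrying handle lies folded along the outside of the +x wall, below the rim, 120 mm from the middle at most.
- caddy_bay (a point): the centre of the large compartment's inner floor, 4 mm above the counter; axes as the caddy's
- jar: bystander: glass jar with an aluminium twist cap, 72 mm in diameter, 110 mm tall; origin at the centre of its base
- stirrer: bystander: flat aluminium paint stirrer 290 mm long, 30 mm wide, 4 mm thick, lying along its x axis between the tins; origin 5 mm from its middle on the underside
- scraper: bystander: yellow plastic putty scraper 190 mm long, blade 56 mm wide at its +x end, handle 24 mm wide and 16 mm thick, lying along its x axis; origin on the underside 2 mm from the middle
- sanding_block: bystander: cork sanding block 65 x 110 x 22 mm; origin at the centre of its underside
- screwdriver: bystander: screwdriver with a black handle lying along its x axis; origin on the underside near its middle
There are look-alikes about, which are no part of the job. What is shaped like the part that bears tin_c_mid but orange or turquoise is not meant. Leave any turquoise look-alike of the part that bears tin_b_mid alone.

How it is judged (in metres and radians):
At the end, for the whole second after the job is handed in: Heaviest tin held in the fingers, upright within 20 degrees, still, base 145 mm or more above the counter, clear of caddy and tins; both lighter ones stand released, at rest, upright on the large compartment's floor. By the rules a tin in the caddy must press on it with under 3.0 N (((height (world z) of tin_a_mid above 0.18 m and angle between tin_a_mid's own z axis and vertical below 0.35 rad and contact force between the fingers and tin_a above 1.5 N and distance between tin_a_mid and the grasp point below 0.07 m and linear speed of tin_a below 0.05 m/s and contact force between tin_a and caddy below 0.05 N and contact force between tin_a and tin_b below 0.05 N and (x of tin_b_mid in the frame of caddy between -0.091 and 0.091 m and y of tin_b_mid in the frame of caddy between -0.166 and 0.06 m and z of tin_b_mid in the frame of caddy between 0.03 and 0.048 m and angle between tin_b_mid's own z axis and vertical below 0.2 rad and linear speed of tin_b below 0.03 m/s and contact force between the fingers and tin_b below 0.05 N and contact force between tin_b and caddy between 0.4 and 3 N) and contact force between tin_a and tin_c below 0.05 N and (x of tin_c_mid in the frame of caddy between -0.091 and 0.091 m and y of tin_c_mid in the frame of caddy between -0.166 and 0.06 m and z of tin_c_mid in the frame of caddy between 0.03 and 0.048 m and angle between tin_c_mid's own z axis and vertical below 0.2 rad and linear speed of tin_c below 0.03 m/s and contact force between the fingers and tin_c below 0.05 N and contact force between tin_c and caddy between 0.4 and 3 N)) or (height (world z) of tin_b_mid above 0.18 m and angle between tin_b_mid's own z axis and vertical below 0.35 rad and contact force between the fingers and tin_b above 1.5 N and distance between tin_b_mid and the grasp point below 0.07 m and linear speed of tin_b below 0.05 m/s and contact force between tin_b and caddy below 0.05 N and contact force between tin_b and tin_a below 0.05 N and (x of tin_a_mid in the frame of caddy between -0.091 and 0.091 m and y of tin_a_mid in the frame of caddy between -0.166 and 0.06 m and z of tin_a_mid in the frame of caddy between 0.03 and 0.048 m and angle between tin_a_mid's own z axis and vertical below 0.2 rad and linear speed of tin_a below 0.03 m/s and contact force between the fingers and tin_a below 0.05 N and contact force between tin_a and caddy between 0.4 and 3 N) and contact force between tin_b and tin_c below 0.05 N and (x of tin_c_mid in the frame of caddy between -0.091 and 0.091 m and y of tin_c_mid in the frame of caddy between -0.166 and 0.06 m and z of tin_c_mid in the frame of caddy between 0.03 and 0.048 m and angle between tin_c_mid's own z axis and vertical below 0.2 rad and linear speed of tin_c below 0.03 m/s and contact force between the fingers and tin_c below 0.05 N and contact force between tin_c and caddy between 0.4 and 3 N)) or (height (world z) of tin_c_mid above 0.18 m and angle between tin_c_mid's own z axis and vertical below 0.35 rad and contact force between the fingers and tin_c above 1.5 N and distance between tin_c_mid and the grasp point below 0.07 m and linear speed of tin_c below 0.05 m/s and contact force between tin_c and caddy below 0.05 N and contact force between tin_c and tin_a below 0.05 N and (x of tin_a_mid in the frame of caddy between -0.091 and 0.091 m and y of tin_a_mid in the frame of caddy between -0.166 and 0.06 m and z of tin_a_mid in the frame of caddy between 0.03 and 0.048 m and angle between tin_a_mid's own z axis and vertical below 0.2 rad and linear speed of tin_a below 0.03 m/s and contact force between the fingers and tin_a below 0.05 N and contact force between tin_a and caddy between 0.4 and 3 N) and contact force between tin_c and tin_b below 0.05 N and (x of tin_b_mid in the frame of caddy between -0.091 and 0.091 m and y of tin_b_mid in the frame of caddy between -0.166 and 0.06 m and z of tin_b_mid in the frame of caddy between 0.03 and 0.048 m and angle between tin_b_mid's own z axis and vertical below 0.2 rad and linear speed of tin_b below 0.03 m/s and contact force between the fingers and tin_b below 0.05 N and contact force between tin_b and caddy between 0.4 and 3 N)))); the arm keeps its last pose, push and grip.
It fails at once if a tin is tipped past 40 degrees (angle between any of tin_a_mid, tin_b_mid, tin_c_mid's own z axis and vertical above 0.7 rad).
It fails at once if a tin is dropped: it moves faster than 0.7 m/s with no finger on it (a free fall of more than 25 mm) ((linear speed of tin_a above 0.7 m/s and contact force between the fingers and tin_a below 0.01 N) or (linear speed of tin_b above 0.7 m/s and contact force between the fingers and tin_b below 0.01 N) or (linear speed of tin_c above 0.7 m/s and contact force between the fingers and tin_c below 0.01 N)).
It fails at once if the caddy or another thing on the counter is shoved more than 60 mm from its place (distance of any of jar, stirrer, scraper, sanding_block, screwdriver, caddy from where it was at the start of the episode above 0.06 m).
It also fails if it takes over 67 s, if anything falls off the work surface, if the arm or the gripper's body presses on something with over 40 N, if the wrist force passes 120 N, or if a joint passes its speed limit or range.

### The arm

A 6-joint arm with a two-finger parallel gripper is mounted at the origin on the work surface. World frame = base frame: x ahead of the robot, y to its left, z up, the work surface at z = 0. Lengths are in m, angles in degrees, forces in N, time in s.
With the tool pointing down it reaches from about 0.375 to 0.9 m from the base axis. Payload 3.1 kg.
Tool frame: the origin (TCP) lies at the very end of the fingers, on their centre line; the grasp point (between the pads) lies 19 mm behind it; x points along the fingers, y is the direction in which the jaws open and shut, and the axes are right-handed (so a half turn about x gives the same grasp; the last joint's range is limited). The gripper opens to 87 mm and grips with 3 to 60 N. Pads are 19 mm wide; open, the fingers measure 117 mm over their backs; the gripper's body (75 mm by 190 mm) begins 51 mm behind the grasp point.
Start: joints at [55.147, 30.224, 82.088, -0, 67.689, -10.227], TCP at [0.26, 0.568, 0.223] pointing down, gripper open.
Joint ranges: [-176.69, 176.69], [-43.24, 126.21], [12.49, 139.97], [-82, 262], [0, 151.66], [-163.58, 163.58]. Speed limits (degrees/s): [159.86, 159.86, 180, 180, 180, 180].

### API

Orientations are given as a 3x3 rotation matrix whose columns are the frame's x, y, z axes.
In Python, from rig import read_state, viewer, ticket gives the robot as it stands. The module is installed in compiled form; this text tells all that it offers.
- The arm moves only by the shell command python3 -m creep 'ROWS' [OPENING] [FORCE]. ROWS is JSON, a list of rows, each a list of 4 numbers: the shift along the tool's x, y, z in m, then the turn about the tool's x in rad. In form: [[dx, dy, dz, roll], ...]. A call has 1 to 12 rows; each row shifts and turns the pose as measured when the row begins, along the tool's axes as they then stand; what a row does not reach is not made up. A row lasts 1/8 s, in which the tool goes at most 62.5 mm and 10.7 degrees, less where a joint would pass 70% of its speed; a pose out of reach is approached as far as the arm can. A call with a gripper value outside its range is refused whole. OPENING is the finger opening in m, from 0 to 0.087, set as the call begins (- or left out, the last holds). The fingers move at their own pace and stop on an object; FORCE is the grip in N (left out, the last holds). Time passes only in rows, so rows that do not move let the fingers close. It gives the time, the measured TCP pose, the force and the opening at its end, in the units of the state.
- read_state(): the state, without advancing time (a new reading comes with each control period).
- viewer.read_camera(name): name is "scene" or "top" or "wrist"; returns the picture (400x640x3 uint8, red, green, blue); there is no depth.
- viewer.camera_model(name): a dict with "K" (3x3 intrinsics, pixels), "R" (3x3) and "t" (3): a world point X has camera coordinates R X + t. Camera axes: x right, y down, z forward; pixel columns grow to the right and rows downward; lengths in m; the calibration is good to about 2 mm. A picture is of the moment at which its call begins: read the wrist's pose just before it. camera_model takes no time and is no camera call; for the wrist camera it gives the pose at the moment of the call.
- ticket.job_done(): hands the job in, once; it reports no verdict.
The state is a dict: "time": time; "joint_pos": joint angles; "qvel": joint speeds; "tau": joint torques, N m; "position": TCP position; "tcp_rot": TCP orientation; "wrist_force": force on the tool from outside, world axes, zero at the start; "wrist_torque": the same for the moment, N m; "grip_width": opening from 0.0 (shut) to 1.0 (fully open).
Only numpy, scipy, OpenCV 4.12 (cv2) and the standard library are available. Lean on these libraries where they do the work, as an engineer would, in place of code of your own. Each camera call takes 0.05 s, during which the arm holds its last target. There are 200 camera calls.

## Working session

There is one attempt and no reset: what is moved stays moved. The work goes in short steps, Python scripts to look and compute and a shell command to move; the robot and the scene stay as the last step left them, time stands still between calls to the robot, and variables do not carry over. Pictures are saved under pics/ and viewed, about 8 in all and at most 12, crops included, and the job is handed in when it is done.

```bash
mkdir -p pics; python3 - <<'E'
from rig import read_state, viewer
import cv2
for n in("top","scene"):
    cv2.imwrite(f"pics/{n}0.png",viewer.read_camera(n)[:,:,::-1])
    m=viewer.camera_model(n);print(n,m)
print(read_state())
E
```

```text
top {'K': array([[454.86189147,   0.        , 326.65945333],
       [  0.        , 454.86189147, 208.30293736],
       [  0.        ,   0.        ,   1.        ]]), 'R': array([[-0.00391477, -0.99986711, -0.01582541],
       [-0.98593761,  0.00650322, -0.16698726],
       [ 0.16706798,  0.01494915, -0.98583204]]), 't': array([-0.09035851,  0.57779418,  1.25803563])}
scene {'K': array([[414.48439882,   0.        , 322.67447082],
       [  0.        , 414.48439882, 193.13497843],
       [  0.        ,   0.        ,   1.        ]]), 'R': array([[-0.64147016,  0.76707831, -0.01033981],
       [ 0.45848471,  0.37253244, -0.80685274],
       [-0.61506732, -0.5223126 , -0.59066212]]), 't': array([ 0.43222132, -0.19296107,  1.5782552 ])}
{'time': 0.1, 'joint_pos': array([ 5.51468878e+01,  3.02752176e+01,  8.21489432e+01, -9.88452545e-04,
        6.76896483e+01, -1.02278194e+01]), 'qvel': array([-0.04607971, -0.02421526, -0.20824603, -0.08555086,  0.02199374,
        0.05880042]), 'tau': array([-3.69093068e-04, -4.40988564e+01, -1.77149642e+01,  6.34453073e-02,
        5.34398295e-02, -5.87986347e-05]), 'position': array([0.26002513, 0.56761393, 0.22165313]), 'tcp_rot': array([[-1.12204657e-03,  4.16675061e-01,  9.09054803e-01],
       [-1.63915263e-03,  9.09053388e-01, -4.16676435e-01],
       [-9.99998027e-01, -1.95760994e-03, -3.37006212e-04]]), 'wrist_force': array([ 0.93975943,  0.00106554, -0.18213582]), 'wrist_torque': array([-0.0357773 , -0.03829624, -0.00130223]), 'grip_width': 1.0048848855695192}
```

View pics/top0.png

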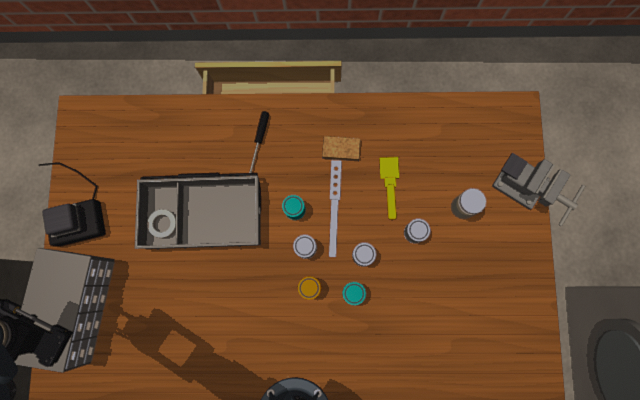

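View pics/scene0.png

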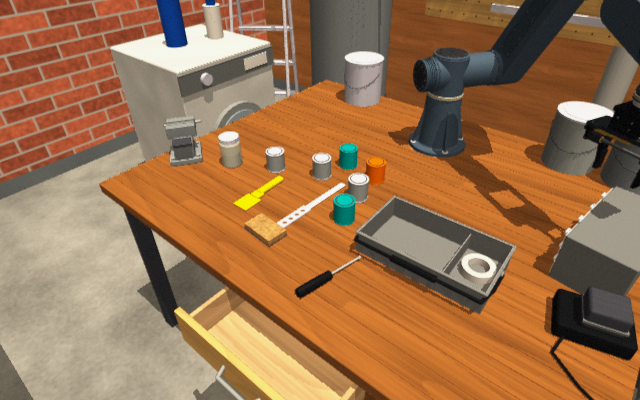

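The top view shows three bare tins at about (304,246), (364,254) and (418,230). Turquoise look-alikes are at (293,207) and (354,293), the orange one is at (309,288), and the caddy spans x 137–259, y 176–248. I'll enlarge it to read the positions precisely.

```bash
python3 - <<'E'
import cv2
i=cv2.imread("pics/top0.png")
cv2.imwrite("pics/c1.png",cv2.resize(i[190:310,280:440],None,fx=5,fy=5,interpolation=cv2.INTER_CUBIC))
cv2.imwrite("pics/c2.png",cv2.resize(i[165:260,130:270],None,fx=5.7,fy=5.7,interpolation=cv2.INTER_CUBIC))
E
```

```text
(no output)
```

View pics/c1.png

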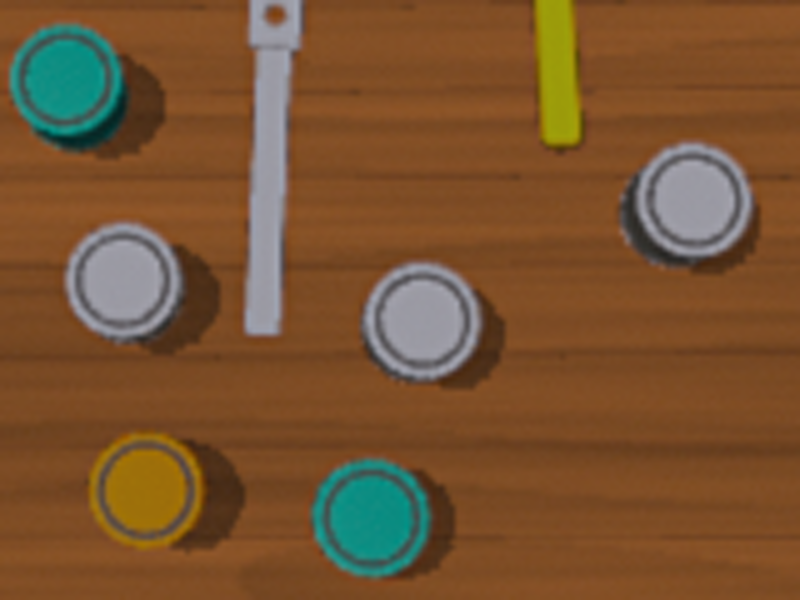

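View pics/c2.png

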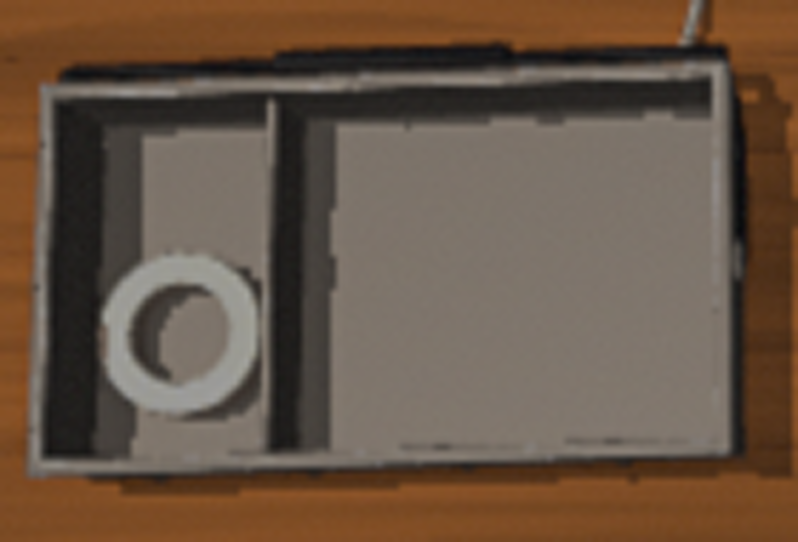

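Lid centres in the tins crop are (124,281), (422,321) and (693,201). The caddy's outer rim corners in its crop are roughly (42,87), (733,60), (738,453) and (28,475).

```bash
cat > h.py <<'E'
import numpy as np
from rig import read_state, viewer
def w(u,v,z,cam="top",m=None):
    m=m or viewer.camera_model(cam);C=-m["R"].T@m["t"]
    d=m["R"].T@np.linalg.solve(m["K"],[u,v,1.]);return C+d*(z-C[2])/d[2]
def togo(x,y,z,psi=None):
    """rows from present pose to (x,y,z); psi: wanted world heading of jaw axis, deg (mod 180)"""
    s=read_state();R=np.array(s["tcp_rot"]);d=R.T@(np.array([x,y,z])-s["position"])
    h=np.degrees(np.arctan2(R[1,1],R[0,1]))
    print("tool shift",d.round(4),"jaw heading",h.round(2),"pos",s["position"].round(4),"t",s["time"])
    if psi is not None:
        e=(psi-h+90)%180-90;print("world ccw turn deg",e.round(2),"roll(about tool x, down)",(-np.radians(e)).round(4),"j6",s["joint_pos"][5].round(1))
E
python3 - <<'E'
from h import *
P=lambda u,v,s,a,b,z=.07:w(a+(u+.5)/s-.5,b+(v+.5)/s-.5,z)[:2].round(4)
for n,u,v in(("A",124,281),("B",422,321),("C",693,201),("tq",68,80),("or",147,490),("tq2",371,517)):print(n,P(u,v,5,280,190))
c=[P(u,v,5.7,130,165) for u,v in((42,87),(733,60),(738,453),(28,475))];print(c,np.mean(c,0))
for i in range(4):print(np.linalg.norm(c[i]-c[i-1]))
print("crosswall",P(272,100,5.7,130,165,.055),P(265,455,5.7,130,165,.055))
print("stirrer",P(264,330,5,280,190,.004), "scr",P(562,140,5,280,190,.01))
E
```

```text
A [ 0.4681 -0.0313]
B [ 0.445  -0.1967]
C [ 0.511  -0.3489]
tq [0.5819 0.0009]
or [ 0.3533 -0.0444]
tq2 [ 0.3383 -0.167 ]
[array([0.66  , 0.4507]), array([0.6713, 0.102 ]), array([0.4736, 0.0954]), array([0.4646, 0.4447])] [0.567375 0.2732  ]
0.19549209702696427
0.3488830463063518
0.1978101362418013
0.34941592694094525
crosswall [0.6559 0.3392] [0.4752 0.3334]
stirrer [ 0.4447 -0.1089] scr [ 0.5548 -0.2847]
```

```bash
python3 -c "
from h import *
togo(.468,-.031,.2,0);print(w(472,201,.11),w(335,158,.004))"
```

```text
tool shift [ 0.0224 -0.4575  0.4385] jaw heading 65.38 pos [0.26   0.5676 0.2217] t 0.1
world ccw turn deg -65.38 roll(about tool x, down) 1.141 j6 -10.2
[ 0.58435915 -0.49062932  0.11      ] [ 0.73889094 -0.11855678  0.004     ]
```

```bash
python3 -m creep '[[0,0,0,0.18],[0,0,0,0.18],[0,0,0,0.18],[0,0,0,0.18],[0,0,0,0.18],[0,0,0,0.18],[0,0,0,0.06]]' 0.087 20; python3 -c "
from h import *
togo(.468,-.031,.2,0)"
```

```text
time: 0.98
position: [0.2582, 0.565, 0.2174]
tcp_rot: [[-0.007, 0.999, -0.037], [-0.009, -0.037, -0.999], [-1.0, -0.006, 0.01]]
wrist_force: [0.2, -0.1, 0.4]
grip_width: 1.0
tool shift [0.0216 0.2321 0.5875] jaw heading -2.14 pos [0.2582 0.565  0.2174] t 0.975
world ccw turn deg 2.14 roll(about tool x, down) -0.0374 j6 57.3
```

```bash
python3 -m creep '[[0.001,0.021,0.053,0],[0.001,0.021,0.053,0],[0.001,0.021,0.053,0],[0.001,0.021,0.053,0],[0.001,0.021,0.053,0],[0.001,0.021,0.053,0],[0.001,0.021,0.053,0],[0.001,0.021,0.053,0],[0.001,0.021,0.053,0],[0.001,0.021,0.053,0],[0.001,0.021,0.053,0],[0,0,0,0]]'; python3 -c "
from h import *
togo(.468,-.031,.15,0)"
```

```text
time: 2.48
position: [0.4753, -0.0437, 0.2076]
tcp_rot: [[-0.003, 0.999, -0.035], [-0.009, -0.035, -0.999], [-1.0, -0.003, 0.009]]
wrist_force: [-0.8, 0.3, 0.3]
grip_width: 0.999
tool shift [ 0.0575 -0.0076 -0.013 ] jaw heading -2.01 pos [ 0.4753 -0.0437  0.2076] t 2.475
world ccw turn deg 2.01 roll(about tool x, down) -0.0351 j6 -15.9
```

```bash
python3 -m creep '[[0.025,-0.0035,-0.0065,0],[0.025,-0.0035,-0.0065,0],[0.005,0,0,0],[0,0,0,0]]'; python3 - <<'E'
from h import *
import cv2
togo(.468,-.031,.03,0);m=viewer.camera_model("wrist")
cv2.imwrite("pics/w1.png",viewer.read_camera("wrist")[:,:,::-1])
def px(X):
    c=m["K"]@(m["R"]@np.array(X)+m["t"]);return (c[:2]/c[2]).round(1)
print(px([.468,-.031,.07]),px([.445,-.1967,.07]))
s=read_state();print(s["joint_pos"].round(1),px(s["position"]))
np.savez("m1.npz",**m)
E
```

```text
time: 2.98
position: [0.4669, -0.0288, 0.1513]
tcp_rot: [[-0.005, 0.999, -0.035], [-0.008, -0.035, -0.999], [-1.0, -0.005, 0.008]]
wrist_force: [0.3, -0.8, 0.4]
grip_width: 1.001
tool shift [0.1213 0.0018 0.0012] jaw heading -2.03 pos [ 0.4669 -0.0288  0.1513] t 2.975
world ccw turn deg 2.03 roll(about tool x, down) -0.0355 j6 -14.4
[318.  214.8] [299.1 386.1]
[-16.9  24.9 108.1  -0.7  47.1 -14.4] [315.6 259.1]
```

View pics/w1.png

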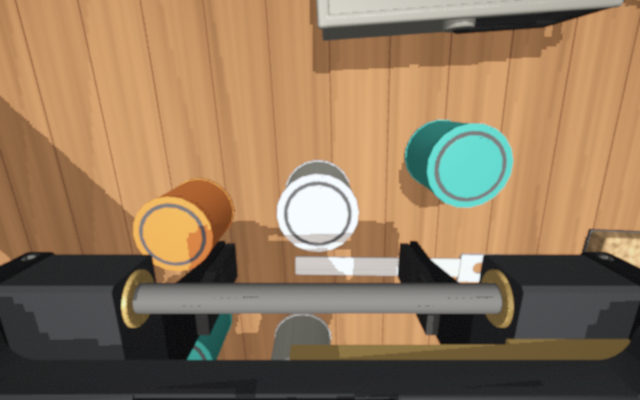

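The wrist view shows the tin's lid centred at (317,213). My estimate predicted (318,215), so they agree, and the fingers straddle the tin with no neighbour in the way. Descending.

```bash
python3 -m creep '[[0.04,0.001,0.001,0],[0.04,0.001,0.001,0],[0.03,0,0,0],[0.008,0,0,0],[0,0,0,0]]'; python3 -c "
from h import *
togo(.468,-.031,.027,0)"
```

```text
time: 3.65
position: [0.4759, -0.0333, 0.0359]
tcp_rot: [[0.01, 0.999, -0.034], [-0.012, -0.034, -0.999], [-1.0, 0.011, 0.012]]
wrist_force: [0.1, -0.3, 0.0]
grip_width: 1.0
tool shift [ 0.0088 -0.0081 -0.0021] jaw heading -1.94 pos [ 0.4759 -0.0333  0.0359] t 3.65
world ccw turn deg 1.94 roll(about tool x, down) -0.0339 j6 -14.3
```

```bash
python3 -m creep '[[0.008,-0.008,-0.002,0],[0,0,0,0]]'; python3 -m creep '[[0,0,0,0],[0,0,0,0],[0,0,0,0],[0,0,0,0]]' 0.04 20; python3 -c "
from h import *
togo(.468,-.031,.027,0)"
```

```text
time: 3.9
position: [0.4688, -0.0312, 0.0293]
tcp_rot: [[0.014, 0.999, -0.034], [-0.013, -0.034, -0.999], [-1.0, 0.014, 0.013]]
wrist_force: [-0.3, 0.4, 0.0]
grip_width: 0.999
time: 4.4
position: [0.4692, -0.0313, 0.0306]
tcp_rot: [[0.015, 0.999, -0.034], [-0.014, -0.033, -0.999], [-1.0, 0.016, 0.014]]
wrist_force: [-0.7, -0.4, -0.9]
grip_width: 0.711
tool shift [ 0.0035 -0.0012 -0.0003] jaw heading -1.91 pos [ 0.4692 -0.0313  0.0306] t 4.4
world ccw turn deg 1.91 roll(about tool x, down) -0.0334 j6 -14.2
```

```bash
python3 -m creep '[[-0.02,0,0,0],[-0.035,0,0,0],[-0.035,0,0,0],[-0.03,0,0,0],[-0.005,0,0,0],[0,0,0,0],[0,0,0,0]]' 0.04 25; python3 -c "
from h import *
togo(.567+.0033,.273-.115,.15,1.7);print(read_state()['wrist_force'])"
```

```text
time: 5.28
position: [0.465, -0.029, 0.1553]
tcp_rot: [[0.008, 0.999, -0.034], [-0.012, -0.034, -0.999], [-1.0, 0.009, 0.011]]
wrist_force: [-0.3, -0.7, -3.3]
grip_width: 0.707
tool shift [ 0.004   0.0989 -0.1905] jaw heading -1.95 pos [ 0.465  -0.029   0.1553] t 5.275
world ccw turn deg 3.65 roll(about tool x, down) -0.0637 j6 -14.6
[-0.26772136 -0.68876403 -3.33859405]
```

```bash
cat >> h.py <<'E'
def weigh(n=10):
    f=[]
    for _ in range(n): viewer.read_camera("wrist");f.append(read_state()["wrist_force"])
    f=np.array(f);print("Fz mean",f.mean(0).round(2),"sd",f.std(0).round(2),f[:,2].round(1))
E
python3 -c "
from h import *
weigh()"
```

```text
Fz mean [ 0.05  0.01 -1.93] sd [0.41 0.61 0.4 ] [-2.1 -1.8 -2.1 -1.8 -1.9 -1.3 -2.8 -2.2 -1.3 -1.9]
```

Tin A weighs about 1.9 N (~195 g), so it's a light one and goes in the caddy. Its TCP was about 31 mm above its base.

```bash
python3 -m creep '[[0,0.024,-0.045,-0.03],[0,0.025,-0.045,-0.03],[0,0.025,-0.045,0],[0,0.02,-0.04,0],[0,0,0,0],[0,0,0,0]]'; python3 -c "
from h import *
togo(.5704,.158,.10,1.7)"
```

```text
time: 6.52
position: [0.5627, 0.1498, 0.1546]
tcp_rot: [[0.011, 1.0, 0.025], [-0.013, 0.025, -1.0], [-1.0, 0.011, 0.014]]
wrist_force: [-1.4, 0.9, -2.2]
grip_width: 0.704
tool shift [ 0.0546  0.0073 -0.0088] jaw heading 1.44 pos [0.5627 0.1498 0.1546] t 6.525
world ccw turn deg 0.26 roll(about tool x, down) -0.0046 j6 3.5
```

```bash
python3 -m creep '[[0.025,0.0073,-0.0088,0],[0.035,0,0,0],[0.03,0,0,0],[0.015,0,0,0],[0,0,0,0],[0,0,0,0]]'; python3 -c "
from h import *
togo(.5704,.158,.037,1.7)"
```

```text
time: 7.28
position: [0.5706, 0.1511, 0.0492]
tcp_rot: [[0.012, 1.0, 0.017], [-0.014, 0.017, -1.0], [-1.0, 0.012, 0.015]]
wrist_force: [-0.6, 0.1, -2.7]
grip_width: 0.706
tool shift [ 0.0121 -0.0003 -0.0071] jaw heading 1.0 pos [0.5706 0.1511 0.0492] t 7.275
world ccw turn deg 0.7 roll(about tool x, down) -0.0123 j6 4.4
```

```bash
python3 -m creep '[[0.006,0,-0.006,0],[0.004,0,0,0],[0.003,0,0,0],[0,0,0,0]]'; python3 -m creep '[[0.003,0,0,0],[0.002,0,0,0],[0,0,0,0]]'
```

```text
time: 7.78
position: [0.5724, 0.1577, 0.0379]
tcp_rot: [[0.017, 1.0, 0.018], [-0.014, 0.018, -1.0], [-1.0, 0.017, 0.014]]
wrist_force: [-0.6, -0.4, -2.3]
grip_width: 0.709
time: 8.15
position: [0.573, 0.1577, 0.0349]
tcp_rot: [[0.018, 1.0, 0.018], [-0.014, 0.018, -1.0], [-1.0, 0.018, 0.014]]
wrist_force: [-0.3, -0.9, -2.0]
grip_width: 0.702
```

```bash
python3 -m creep '[[0.003,0,0,0],[0.002,0,0,0],[0,0,0,0],[0,0,0,0]]';python3 -c "
from h import *
weigh(3)"
```

```text
time: 8.65
position: [0.5735, 0.1577, 0.0348]
tcp_rot: [[0.019, 1.0, 0.018], [-0.014, 0.018, -1.0], [-1.0, 0.019, 0.014]]
wrist_force: [-0.1, -0.2, -2.8]
grip_width: 0.708
Fz mean [-0.71  0.06  0.06] sd [0.23 0.34 0.52] [ 0.1  0.7 -0.6]
```

The weight is now carried by the caddy floor, so I'll release and lift.

```bash
python3 -m creep '[[0,0,0,0],[0,0,0,0],[0,0,0,0]]' 0.08; python3 -m creep '[[-0.02,0,0,0],[-0.04,0,0,0],[-0.05,0,0,0],[-0.03,0,0,0],[0,0,0,0]]' 0.087;python3 -c "
from h import *
weigh(4)
togo(.445,-.197,.15,0)"
```

```text
time: 9.18
position: [0.5739, 0.1577, 0.0344]
tcp_rot: [[0.02, 1.0, 0.018], [-0.014, 0.018, -1.0], [-1.0, 0.019, 0.014]]
wrist_force: [-0.5, 0.5, -0.4]
grip_width: 0.9
time: 9.8
position: [0.5709, 0.1596, 0.1775]
tcp_rot: [[0.018, 1.0, 0.017], [-0.014, 0.018, -1.0], [-1.0, 0.017, 0.014]]
wrist_force: [-0.1, -0.7, -0.7]
grip_width: 1.0
Fz mean [-0.15  0.41 -0.36] sd [0.32 0.34 0.21] [-0.  -0.4 -0.5 -0.6]
tool shift [ 0.0276 -0.1295  0.3536] jaw heading 1.0 pos [0.5681 0.1592 0.1733] t 10.0
world ccw turn deg -1.0 roll(about tool x, down) 0.0175 j6 4.8
```

```bash
python3 -m creep '[[0,-0.02,0.055,0.01],[0,-0.02,0.055,0.01],[0,-0.02,0.055,0],[0,-0.02,0.055,0],[0,-0.02,0.055,0],[0,-0.02,0.055,0],[0.01,-0.006,0.02,0],[0,0,0,0],[0,0,0,0]]';python3 -c "
from h import *
togo(.445,-.197,.10,0)"
```

```text
time: 11.12
position: [0.4353, -0.1985, 0.1551]
tcp_rot: [[-0.01, 1.0, -0.001], [-0.006, -0.001, -1.0], [-1.0, -0.01, 0.006]]
wrist_force: [0.7, 0.0, -0.2]
grip_width: 0.999
tool shift [ 0.055   0.0102 -0.0019] jaw heading -0.08 pos [ 0.4353 -0.1985  0.1551] t 11.125
world ccw turn deg 0.08 roll(about tool x, down) -0.0014 j6 -36.9
```

```bash
python3 -m creep '[[0.02,0.01,-0.002,0],[0.03,0,0,0],[0.0,0,0,0]]';python3 -c "
from h import *
togo(.445,-.197,.03,0)"
```

```text
time: 11.5
position: [0.4465, -0.1927, 0.1042]
tcp_rot: [[-0.009, 1.0, 0.004], [-0.005, 0.004, -1.0], [-1.0, -0.009, 0.005]]
wrist_force: [-0.4, -0.3, -0.1]
grip_width: 0.997
tool shift [ 0.0743 -0.0008  0.0039] jaw heading 0.25 pos [ 0.4465 -0.1927  0.1042] t 11.5
world ccw turn deg -0.25 roll(about tool x, down) 0.0043 j6 -35.8
```

```bash
python3 -m creep '[[0.03,-0.002,0.004,0],[0.025,-0.002,0,0],[0.01,-0.001,0,0],[0,0,0,0]]';python3 -c "
from h import *
togo(.445,-.197,.03,0)"
```

```text
time: 12.0
position: [0.4449, -0.1956, 0.0416]
tcp_rot: [[-0.004, 1.0, 0.01], [-0.009, 0.01, -1.0], [-1.0, -0.004, 0.009]]
wrist_force: [0.5, -0.3, 1.0]
grip_width: 1.0
tool shift [0.0116 0.0001 0.0013] jaw heading 0.6 pos [ 0.4449 -0.1956  0.0416] t 12.0
world ccw turn deg -0.6 roll(about tool x, down) 0.0104 j6 -36.3
```

```bash
python3 -m creep '[[0.011,0,0.001,0],[0,0,0,0]]'; python3 -m creep '[[0,0,0,0],[0,0,0,0],[0,0,0,0],[0,0,0,0]]' 0.04 25; python3 -m creep '[[-0.02,0,0,0],[-0.035,0,0,0],[-0.035,0,0,0],[-0.03,0,0,0],[-0.005,0,0,0],[0,0,0,0],[0,0,0,0]]'; python3 -c "
from h import *
weigh(8)
togo(.57,.273,.15,1.7)"
```

```text
time: 12.25
position: [0.4462, -0.1972, 0.0317]
tcp_rot: [[-0.001, 1.0, 0.011], [-0.011, 0.011, -1.0], [-1.0, -0.001, 0.011]]
wrist_force: [0.4, -0.6, -0.4]
grip_width: 1.002
time: 12.75
position: [0.4459, -0.1973, 0.0324]
tcp_rot: [[-0.001, 1.0, 0.011], [-0.011, 0.011, -1.0], [-1.0, -0.001, 0.011]]
wrist_force: [-0.8, -0.1, -2.1]
grip_width: 0.706
time: 13.62
position: [0.4428, -0.1934, 0.1556]
tcp_rot: [[-0.01, 1.0, 0.01], [-0.004, 0.01, -1.0], [-1.0, -0.01, 0.004]]
wrist_force: [-0.2, 0.2, -3.9]
grip_width: 0.707
Fz mean [ 0.04 -0.15 -3.57] sd [0.45 0.53 0.38] [-4.1 -3.8 -3.1 -3.  -3.9 -3.4 -3.9 -3.4]
tool shift [ 0.0031  0.1312 -0.4656] jaw heading 0.57 pos [ 0.4436 -0.1939  0.1566] t 14.025
world ccw turn deg 1.13 roll(about tool x, down) -0.0197 j6 -36.7
```

Tin B reads about 3.6 N, almost certainly the heavy one. I'll set it back in place and weigh C.

```bash
python3 -m creep '[[0.03,0.001,0,0],[0.04,0.001,0,0],[0.03,-0.001,0,0],[0.01,0,0,0],[0,0,0,0]]';python3 -c "
from h import *
togo(.4459,-.1973,.0324,0)"
```

```text
time: 14.65
position: [0.4472, -0.197, 0.0454]
tcp_rot: [[-0.002, 1.0, 0.01], [-0.01, 0.01, -1.0], [-1.0, -0.002, 0.01]]
wrist_force: [-0.9, -0.5, -2.2]
grip_width: 0.705
tool shift [ 0.013  -0.0013  0.0001] jaw heading 0.58 pos [ 0.4472 -0.197   0.0454] t 14.65
world ccw turn deg -0.58 roll(about tool x, down) 0.0101 j6 -36.4
```

```bash
python3 -m creep '[[0.006,-0.001,0,0],[0.005,0,0,0],[0.003,0,0,0],[0.003,0,0,0],[0.002,0,0,0],[0,0,0,0]]';python3 -c "
from h import *
weigh(3)"
```

```text
time: 15.4
position: [0.4487, -0.199, 0.0329]
tcp_rot: [[0.006, 1.0, 0.011], [-0.016, 0.012, -1.0], [-1.0, 0.006, 0.016]]
wrist_force: [0.4, -0.2, -4.2]
grip_width: 0.704
Fz mean [ 0.07 -0.46 -2.81] sd [0.35 0.18 1.7 ] [-3.6 -4.4 -0.4]
```

```bash
python3 -m creep '[[0.002,0,0,0],[0.001,0,0,0],[0,0,0,0]]';python3 -c "
from h import *
weigh(3)"
```

```text
time: 15.92
position: [0.4487, -0.199, 0.0323]
tcp_rot: [[0.006, 1.0, 0.012], [-0.016, 0.012, -1.0], [-1.0, 0.005, 0.016]]
wrist_force: [-0.0, 0.8, -3.8]
grip_width: 0.712
Fz mean [-0.42 -0.42  2.61] sd [0.1  0.45 0.32] [2.2 3.  2.7]
```

```bash
python3 -m creep '[[0,0,0,0],[0,0,0,0],[0,0,0,0],[0,0,0,0]]' 0.087; python3 -m creep '[[-0.02,0,0,0],[-0.04,0,0,0],[-0.05,0,0,0],[-0.02,0,0,0],[0,0,0,0]]';python3 -c "
from h import *
togo(.511,-.349,.15,0)"
```

```text
time: 16.58
position: [0.4496, -0.1997, 0.0317]
tcp_rot: [[0.007, 1.0, 0.012], [-0.017, 0.012, -1.0], [-1.0, 0.007, 0.017]]
wrist_force: [-0.3, 0.4, 0.1]
grip_width: 0.982
time: 17.2
position: [0.4485, -0.1974, 0.1645]
tcp_rot: [[0.005, 1.0, 0.011], [-0.016, 0.011, -1.0], [-1.0, 0.005, 0.016]]
wrist_force: [-0.5, -0.5, 0.1]
grip_width: 0.998
tool shift [0.0173 0.0607 0.152 ] jaw heading 0.66 pos [ 0.4485 -0.1974  0.1645] t 17.2
world ccw turn deg -0.66 roll(about tool x, down) 0.0115 j6 -36.7
```

```bash
python3 -m creep '[[0,0.02,0.05,0.01],[0,0.02,0.05,0],[0.01,0.02,0.05,0],[0.02,0,0,0],[0.03,0,0,0],[0,0,0,0],[0,0,0,0]]';python3 -c "
from h import *
togo(.511,-.349,.03,0)"
```

```text
time: 18.08
position: [0.5071, -0.3492, 0.0959]
tcp_rot: [[-0.004, 1.0, 0.001], [-0.007, 0.001, -1.0], [-1.0, -0.004, 0.007]]
wrist_force: [-0.0, -0.3, 1.5]
grip_width: 0.997
tool shift [ 0.0658  0.0042 -0.0006] jaw heading 0.07 pos [ 0.5071 -0.3492  0.0959] t 18.075
world ccw turn deg -0.07 roll(about tool x, down) 0.0012 j6 -44.5
```

```bash
python3 -m creep '[[0.03,0.003,0,0],[0.025,0,0,0],[0.007,0,0,0],[0,0,0,0]]';python3 -c "
from h import *
togo(.511,-.349,.03,0)"
```

```text
time: 18.58
position: [0.5125, -0.3508, 0.037]
tcp_rot: [[0.002, 1.0, 0.003], [-0.012, 0.003, -1.0], [-1.0, 0.002, 0.012]]
wrist_force: [-0.5, 0.7, 0.1]
grip_width: 0.998
tool shift [ 0.007  -0.0015 -0.0019] jaw heading 0.15 pos [ 0.5125 -0.3508  0.037 ] t 18.575
world ccw turn deg -0.15 roll(about tool x, down) 0.0027 j6 -44.2
```

```bash
python3 -m creep '[[0.006,-0.0015,-0.002,0],[0,0,0,0]]'; python3 -m creep '[[0,0,0,0],[0,0,0,0],[0,0,0,0],[0,0,0,0]]' 0.04 25; python3 -m creep '[[-0.02,0,0,0],[-0.035,0,0,0],[-0.035,0,0,0],[-0.03,0,0,0],[-0.005,0,0,0],[0,0,0,0],[0,0,0,0]]'; python3 -c "
from h import *
weigh(8)
togo(.567,.278,.15,1.7)"
```

```text
time: 18.82
position: [0.5119, -0.3494, 0.0327]
tcp_rot: [[0.004, 1.0, 0.003], [-0.014, 0.003, -1.0], [-1.0, 0.004, 0.014]]
wrist_force: [1.0, -0.2, -0.4]
grip_width: 1.001
time: 19.32
position: [0.5123, -0.35, 0.0339]
tcp_rot: [[0.005, 1.0, 0.003], [-0.016, 0.003, -1.0], [-1.0, 0.005, 0.016]]
wrist_force: [0.1, 0.0, -0.8]
grip_width: 0.705
time: 20.2
position: [0.5106, -0.3468, 0.1649]
tcp_rot: [[0.004, 1.0, 0.003], [-0.014, 0.003, -1.0], [-1.0, 0.004, 0.014]]
wrist_force: [0.0, 0.1, -1.5]
grip_width: 0.707
Fz mean [-0.11  0.03 -1.54] sd [0.49 0.48 0.5 ] [-1.9 -0.7 -1.4 -1.  -1.9 -1.4 -2.4 -1.6]
tool shift [ 0.0063  0.0576 -0.6253] jaw heading 0.16 pos [ 0.5111 -0.3473  0.1654] t 20.6
world ccw turn deg 1.54 roll(about tool x, down) -0.0269 j6 -44.2
```

C weighs about 1.5 N, so it's light and B is the heaviest. Carrying C to the caddy.

```bash
python3 -m creep '[[0,0.005,-0.03,-0.01],[0,0.005,-0.055,-0.01],[0,0.005,-0.055,0],[0,0.005,-0.055,0],[0,0.005,-0.055,0],[0,0.005,-0.055,0],[0,0.005,-0.055,0],[0,0.005,-0.055,0],[0,0.005,-0.055,0],[0,0.005,-0.055,0],[0,0.005,-0.05,0],[0,0,-0.03,0]]';python3 -m creep '[[0,0,-0.01,0],[0,0,0,0]]';python3 -c "
from h import *
togo(.567,.278,.10,1.7)"
```

```text
time: 22.1
position: [0.5613, 0.2725, 0.1553]
tcp_rot: [[0.016, 1.0, 0.016], [-0.019, 0.016, -1.0], [-1.0, 0.015, 0.019]]
wrist_force: [-0.0, -1.0, -1.5]
grip_width: 0.709
time: 22.35
position: [0.5605, 0.2844, 0.1547]
tcp_rot: [[0.016, 1.0, 0.02], [-0.019, 0.02, -1.0], [-1.0, 0.015, 0.02]]
wrist_force: [-0.7, -0.5, -2.7]
grip_width: 0.706
tool shift [0.0549 0.0055 0.0054] jaw heading 1.14 pos [0.5605 0.2844 0.1547] t 22.35
world ccw turn deg 0.56 roll(about tool x, down) -0.0097 j6 17.0
```

```bash
python3 -m creep '[[0.02,0.0055,0.005,0],[0.03,0,0,0],[0.03,0,0,0],[0.015,0,0,0],[0,0,0,0],[0,0,0,0]]';python3 -c "
from h import *
togo(.567,.278,.038,1.7)"
```

```text
time: 23.1
position: [0.5702, 0.2679, 0.0542]
tcp_rot: [[0.014, 1.0, 0.01], [-0.022, 0.011, -1.0], [-1.0, 0.014, 0.023]]
wrist_force: [-0.3, 0.6, -1.6]
grip_width: 0.704
tool shift [ 0.0159 -0.0033 -0.0105] jaw heading 0.61 pos [0.5702 0.2679 0.0542] t 23.1
world ccw turn deg 1.09 roll(about tool x, down) -0.019 j6 16.4
```

```bash
python3 -m creep '[[0.008,-0.002,-0.003,0],[0.006,0,0,0],[0.003,0,0,0],[0.002,0,0,0],[0,0,0,0]]';python3 -c "
from h import *
weigh(3)"
```

```text
time: 23.72
position: [0.5704, 0.2715, 0.0387]
tcp_rot: [[0.02, 1.0, 0.011], [-0.021, 0.012, -1.0], [-1.0, 0.019, 0.021]]
wrist_force: [-0.1, 0.3, -1.1]
grip_width: 0.703
Fz mean [ 0.56 -0.8  -0.09] sd [0.25 0.22 0.86] [-1.3  0.3  0.7]
```

```bash
python3 -m creep '[[0.001,0,0,0],[0,0,0,0]]'; python3 -c "
from h import *
weigh(3)";python3 -m creep '[[0,0,0,0],[0,0,0,0],[0,0,0,0]]' 0.08; python3 -m creep '[[-0.02,0,0,0],[-0.04,0,0,0],[-0.05,0,0,0],[-0.03,0,0,0],[0,0,0,0]]' 0.087;python3 - <<'E'
from h import *
import cv2
togo(.4487,-.199,.15,0)
i=viewer.read_camera("top")[:,:,::-1]
cv2.imwrite("pics/t2.png",cv2.resize(i[150:310,130:450],None,fx=2.5,fy=2.5,interpolation=cv2.INTER_CUBIC))
E
```

```text
time: 24.12
position: [0.5704, 0.2715, 0.0383]
tcp_rot: [[0.019, 1.0, 0.012], [-0.021, 0.012, -1.0], [-1.0, 0.019, 0.022]]
wrist_force: [0.2, 0.3, -0.9]
grip_width: 0.705
Fz mean [-0.92  0.01  2.91] sd [0.52 0.18 0.46] [3.3 3.2 2.3]
time: 24.65
position: [0.5709, 0.2715, 0.0376]
tcp_rot: [[0.02, 1.0, 0.012], [-0.021, 0.012, -1.0], [-1.0, 0.02, 0.021]]
wrist_force: [-0.6, 0.2, -0.4]
grip_width: 0.896
time: 25.28
position: [0.5689, 0.275, 0.1865]
tcp_rot: [[0.024, 1.0, 0.012], [-0.02, 0.012, -1.0], [-1.0, 0.024, 0.02]]
wrist_force: [-0.2, 0.1, -1.1]
grip_width: 0.998
tool shift [ 0.0431 -0.1267  0.4718] jaw heading 0.69 pos [0.5689 0.275  0.1865] t 25.275
world ccw turn deg -0.69 roll(about tool x, down) 0.012 j6 16.5
```

View pics/t2.png

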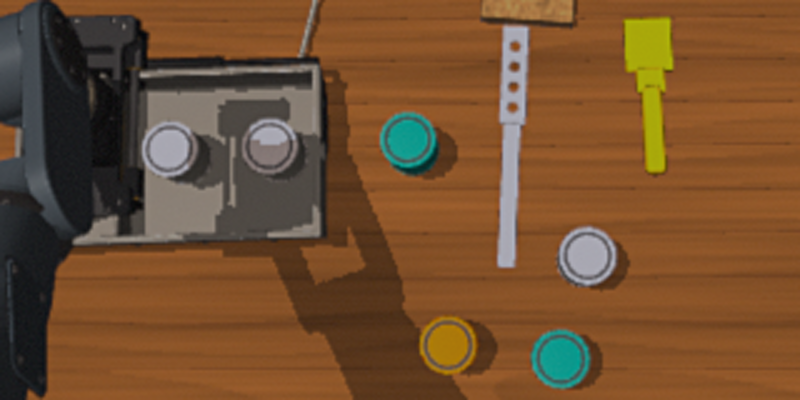

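Both light tins stand in the large compartment at (170,150) and (270,146), free of each other and the walls. B is upright at (587,255), and nothing else has shifted. Now to get B.

```bash
python3 -m creep '[[0,-0.015,0.055,0.01],[0,-0.015,0.055,0],[0,-0.015,0.055,0],[0,-0.015,0.055,0],[0,-0.015,0.055,0],[0,-0.015,0.055,0],[0,-0.015,0.055,0],[0.01,-0.012,0.055,0],[0.01,0,0.02,0],[0,0,0,0],[0,0,0,0]]';python3 - <<'E'
from h import *
import cv2
u,v=587,255;P=w(130+(u+.5)/2.5-.5,150+(v+.5)/2.5-.5,.07);print(P)
togo(P[0],P[1],.10,0)
E
```

```text
time: 26.7
position: [0.4424, -0.1965, 0.1613]
tcp_rot: [[0.003, 1.0, 0.003], [-0.013, 0.003, -1.0], [-1.0, 0.003, 0.013]]
wrist_force: [-0.7, 1.2, -0.7]
grip_width: 0.996
[ 0.45081097 -0.19819333  0.07      ]
tool shift [0.0614 0.0082 0.0009] jaw heading 0.18 pos [ 0.4424 -0.1965  0.1613] t 26.7
world ccw turn deg -0.18 roll(about tool x, down) 0.0031 j6 -36.6
```

Tin B sits at about (0.449,-0.199), which matches where I released it.

```bash
python3 -m creep '[[0.02,0.006,0.002,0],[0.03,0,0,0],[0.03,0,0,0],[0.015,0,0,0],[0,0,0,0]]';python3 -c "
from h import *
togo(.449,-.199,.03,0)"
```

```text
time: 27.32
position: [0.4503, -0.1921, 0.0653]
tcp_rot: [[0.004, 1.0, 0.014], [-0.012, 0.014, -1.0], [-1.0, 0.004, 0.012]]
wrist_force: [0.4, -0.5, -0.3]
grip_width: 1.002
tool shift [ 0.0354 -0.0015  0.0064] jaw heading 0.78 pos [ 0.4503 -0.1921  0.0653] t 27.325
world ccw turn deg -0.78 roll(about tool x, down) 0.0136 j6 -36.1
```

```bash
python3 -m creep '[[0.02,-0.001,0.006,0],[0.013,-0.001,0,0],[0,0,0,0],[0,0,0,0]]'; python3 -m creep '[[0,0,0,0],[0,0,0,0],[0,0,0,0],[0,0,0,0]]' 0.04 30; python3 -m creep '[[-0.02,0,0,0],[-0.04,0,0,0],[-0.05,0,0,0],[-0.05,0,0,0],[-0.04,0,0,0],[-0.015,0,0,0],[0,0,0,0],[0,0,0,0],[0,0,0,0]]'; python3 - <<'E'
from h import *
import cv2
weigh(16)
cv2.imwrite("pics/s3.png",viewer.read_camera("scene")[:,:,::-1])
s=read_state();print(s["position"],s["grip_width"],np.abs(s["qvel"]).max())
E
```

```text
time: 27.82
position: [0.4504, -0.1965, 0.0343]
tcp_rot: [[0.007, 1.0, 0.018], [-0.014, 0.018, -1.0], [-1.0, 0.007, 0.014]]
wrist_force: [-0.2, -0.5, -0.6]
grip_width: 1.003
time: 28.32
position: [0.4505, -0.1965, 0.0356]
tcp_rot: [[0.008, 1.0, 0.018], [-0.015, 0.018, -1.0], [-1.0, 0.008, 0.015]]
wrist_force: [0.2, 0.4, -1.4]
grip_width: 0.707
time: 29.45
position: [0.4444, -0.1902, 0.25]
tcp_rot: [[-0.005, 1.0, 0.017], [-0.004, 0.017, -1.0], [-1.0, -0.005, 0.004]]
wrist_force: [0.3, 0.6, -4.0]
grip_width: 0.706
Fz mean [-0.01  0.   -3.96] sd [0.42 0.35 0.45] [-3.5 -4.5 -4.  -3.9 -3.5 -4.  -3.2 -4.8 -4.4 -4.1 -3.5 -4.3 -4.5 -4.
 -3.3 -4.1]
[ 0.44509728 -0.19066507  0.25138808] 0.7038642031840722 0.13285714944966553
```

View pics/s3.png

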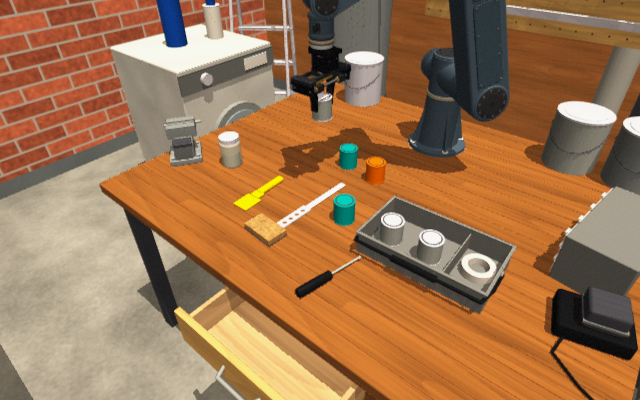

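The scene view shows B held high and upright at (322,105). The two light tins are upright in the caddy at (392,225) and (431,245), and everything else is in place. B's weight read again at 3.96 N, so I'm handing it in.

```bash
python3 -c "
from rig import ticket,read_state
print(ticket.job_done());print(read_state()['time'])"
```

```text
the job is handed in; nothing more can be done
None
the job is handed in; nothing more can be done
```

The heaviest tin is held up in the gripper, and the two lighter ones are standing in the caddy's large compartment. I handed the job in at about 30 s; it reports no verdict.

- **Weights:** the tins read about 1.9 N, 3.6 N and 1.5 N when first lifted. The heavy one read 3.96 N (about 404 g) when I lifted it again. Its first reading was a little under the stated range for the fullest tin, but still well above the other two.
- **Lighter tins:** I lowered both until the wrist force showed the caddy floor carrying them, then released. The last picture shows both upright and apart.
- **Heaviest tin:** in the last readings it was upright, still and gripped at 62 mm, with its base about 0.215 m above the counter and well away from the caddy and the other tins.
- **Other things on the counter:** in the last picture the caddy, the other items and the look-alikes appear where they started. No check failed.

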